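# Touch up the worn joint at the foot of a tilt-out bin with a paint marker

## Robot

A 6-joint arm with a two-finger parallel gripper is mounted at the origin on the work surface. World frame = base frame: x ahead of the robot, y to its left, z up, the work surface at z = 0. Lengths are in m, angles in rad, forces in N, time in s.
With the tool pointing down it reaches from about 0.35 to 0.85 m from the base axis. Payload 8.1 kg.
Tool frame: the origin (TCP) lies midway between the tips of the shut fingers; the grasp point (between the pads) lies robot.grip_depth behind it (robot.grip_depth is the distance from the TCP to the grasp point, in m); z points along the fingers, y is the line along which they close (so a half turn about z gives the same grasp; the last joint's range is limited). The gripper opens to 93 mm and grips with 3 to 60 N. Pads are 15 mm wide; open, the fingers measure 128 mm over their backs; the gripper's body (75 mm by 188 mm) begins 65 mm behind the grasp point.
Start: joints at [-1.238, 0.13, 1.488, -0, 1.523, -0.085], TCP at [0.243, -0.548, 0.219] pointing down, gripper open.
Joint ranges: [-2.96, 2.96], [-0.89, 2.26], [0.02, 2.5], [-1.34, 4.48], [0, 2.73], [-2.66, 2.66]. Speed limits (rad/s): [2.39, 2.39, 2.79, 3.14, 3.14, 3.14].

## Interface

Orientations are given as a rotation vector (axis times angle).
In Python, from plant import robot gives the robot as it stands.
- The arm moves only by the tool carry_out, never from a script. Its argument "rows" is a list of rows, each a list of 6 numbers: the shift along the tool's x, y, z in m, then the turn, a rotation vector about the tool's x, y, z in degrees. A call has 1 to 12 rows; each row is the pose to reach, as a shift and turn from the pose commanded when the call began, along the tool's axes at that moment; what a row does not reach only later rows make up. A row lasts 1/8 s, in which the tool goes at most 62.5 mm and 10.7 degrees, less where a joint would pass 70% of its speed; a pose out of reach is approached as far as the arm can. A call with a gripper value outside its range is refused whole. "jaw" is the closure in counts, from 0 (fully open) to 255 (shut), set as the call begins (left out, the last holds). The fingers move at their own pace and stop on an object; "force" is the grip in N (left out, the last holds). Time passes only in rows, so rows that repeat a pose let the fingers close. It gives the time, the measured TCP pose, the force, the opening and the grip force at its end, in the units of the state.
- robot.read_state(): the state, without advancing time (a new reading comes with each control period).
- robot.read_camera(name): name is "scene" or "top" or "wrist"; returns the picture (400x640x3 uint8, red, green, blue); there is no depth.
- robot.camera_model(name): a dict with "fx", "fy", "cx", "cy" (pixels), "R" (3x3) and "t" (3): a world point X has camera coordinates R X + t; the wrist camera has in their place "mount" (4x4, takes a point from camera to tool coordinates, whose origin is the TCP and whose axes are the flange's). Camera axes: x right, y down, z forward; pixel columns grow to the right and rows downward; lengths in m; the calibration is good to about 2 mm. A picture is of the moment at which its call begins: read the wrist's pose just before it. camera_model takes no time and is no camera call.
- robot.close_job(): hands the job in; it is judged then, once.
Trained networks look in the newest picture that a camera, given by its name, has taken for a name from the list of things; names that differ only in an ending like _2 or _b are one class to them, and where a whole thing is asked for, a point or a joint stands for the part that bears it (a point fixed in the world has none). Each returns a list of dicts, best first, with "conf" (0 to 1); they miss things now and then, are a little off and sometimes report something else, mostly with a low value. They report only what shows in the picture. A call takes as long as a camera call.
- robot.outline_of(camera, target): "pixels" (400x640 bool, what is visible of it) and "pixel" ([column, row] in pixels, amid what is visible of it).
The state is a dict: "t": time; "q": joint angles; "dq": joint speeds; "joint_torque": joint torques, N m; "tool_pos": TCP position; "orientation": TCP orientation; "force": force on the tool from outside, world axes, zero at the start; "wrist_torque": the same for the moment, N m; "opening": finger opening in m; "gripper_force": force on a finger pad.
Only numpy, scipy, OpenCV 4.12 (cv2) and the standard library are available. Lean on these libraries where they do the work, as an engineer would, in place of code of your own. Each camera call takes 0.05 s, during which the arm holds its last target. There are 200 camera calls.

## Task

Tip the tilt-out bin shut so that the worn joint along the foot of its unit is clear. Then take the thick silver paint marker from the pen stand, lean it back from the bin's face, and draw its sprung nib slowly (2 to 3 cm a second) along the whole joint filling from the left end to the right end as seen from the robot, with the nib pressed part of the way in all along, never right home and never pressed on the laminate beside the joint. Put the marker back nib-down in the hole it came from and leave everything else where it stands.

Things in the scene. Friction and masses are not known exactly. Their poses are not given: they have to be found in the camera images.
- bin_unit: Fixed white housing of a tilt-out bin, 340 wide x 155 deep x 235 mm high, on a white laminate plinth. Origin at counter level, below the middle of its front face; x points into the housing, away from the robot, y along the face to the robot's left, z up. Front face: x = 0, z = 30 to 265 mm. Plinth: x = -90 to +170, y = -170 to +170 mm, top at z = 30 mm.
- joint_left (a point): Left (+y) end of the joint, on its centre line, level with the plinth's top. Axes as bin_unit. The joint is a straight square-edged groove in the inside corner of plinth and front face: x = -13 to 0 mm (centre line 6.5 mm before the face), y = -80 to +80 mm of bin_unit, closed by laminate at both ends.
- joint_right (a point): Right (-y) end of the joint, 160 mm from joint_left, same height and axes. The joint's floor is a hard grey filling, worn uneven: its surface lies 0 to 7 mm below the plinth's top, rises and falls gently by about 3.6 mm along the joint (slope at most 0.09), and is not measured: feel for it.
- bin (a joint): Angle of the grey tilt-out bin (rad): 0 = shut, its front flush with the housing's front face (stop), grows as the top of the front tips out towards the robot; starts 0.35 to 0.55. Hinge along y, 6 mm behind the face at z = 72 mm of bin_unit; stiff enough to stay where it is left (0.12 N m). While ajar it overhangs the joint.
- bin_top (a point): Middle of the upper front edge of the bin's plain front panel, 306 mm wide, 178 mm tall above the hinge (moves with the bin; at x = 0, z = 250 mm of bin_unit when shut).
- stand: Fixed wooden pen stand, block 60 (x) x 180 (y) x 50 mm high; origin at the centre of its underside, z up. Three upright bores 20 mm wide and 40 mm deep (floor at z = 10 mm) with 3 mm chamfers, at y = -60, 0 and +60 mm on its middle line; each holds one pen, in any order.
- marker: Thick silver paint marker, no cap, flat white tail, 120 mm long, 55 g; stands nib-down in a bore of the stand, leaning up to 12 degrees. Origin at the end of the unpressed nib, z along the barrel to the tail. Barrel 17 mm across from z = 30 to 120 mm, then a nose cone down to 8 mm across at z = 14 mm, then the bare nib, 5 mm across with a ball end.
- nib_tip (a point): Centre of the nib's ball end, radius 2.5 mm (moves with the nib; on the marker's axis, 2.5 mm from its end). Axes as marker.
- nib (a joint): How far the sprung valve nib is pushed into the marker (m): 0 = fully out, 0.005 = right home. It begins to move at 1.5 N along the marker's axis and needs 1 N more per mm (2.3 N at 0.8 mm, 4 N at 2.5 mm, 6 N at 4.5 mm). Ink flows from 0.8 mm on; aim for the middle of the travel. The wet nib glides easily (friction about 0.25).
- thin_marker: Thin silver marker, 13 mm across, 115 mm long, black tail button; bystander standing in the pen stand. Origin at its lower end, z up.
- highlighter: Orange highlighter, 17 mm across, 112 mm long; bystander standing in the pen stand. Origin at its lower end, z up.
- tape_gun: Chrome tape gun lying on its side, about 190 x 190 x 55 mm, with roll, roller, handle and trigger; bystander. Origin near the roll, underside.
- jar: Clear glass jar with a steel twist cap, 80 mm across, 120 mm high; bystander. Origin at the centre of its underside.
- mug: Blue mug, 82 mm across, 95 mm high; bystander. Origin at the centre of its underside.
- tape_roll: Roll of packing tape lying flat, 100 mm across, 24 mm high, on top of the bin unit; bystander. Origin at the centre of its underside.
- carton: Closed cardboard carton 140 x 100 x 60 mm; bystander. Origin at the centre of its underside.

How it is judged:
By the outcome, as a careful person would: the job done as asked, in the order asked, and still so for the second after the job is handed in, with the robot touching nothing.
It also fails if it takes over 72 s, if anything falls off the work surface, if the arm or the gripper's body presses on something with over 40 N, if the wrist force passes 120 N, or if a joint passes its speed limit or range.

## Working session

There is one attempt and no reset: what is moved stays moved. The work goes in short steps, Python scripts to look and compute and a tool call to move; the robot and the scene stay as the last step left them, time stands still between calls to the robot, and variables do not carry over. Pictures are saved under pics/ and viewed, at most 10 in all, crops included, and the job is handed in when it is done.

Besides the shell and the picture viewer there is one more tool, called after "Emit:" as name(argument=value, ...), one argument or row to a line, values as JSON. carry_out: Moves the arm, as the interface text tells. Its arguments: {"type":"object","properties":{"rows":{"type":"array"},"jaw":{"type":"number"},"force":{"type":"number"}},"required":["rows"]}

```bash
mkdir -p pics; ls; python3 - <<'E'
from plant import robot
import cv2,numpy as np
print(robot.grip_depth, robot.read_state())
a=robot.read_camera("scene");b=robot.read_camera("top")
cv2.imwrite("pics/a.png",cv2.cvtColor(a,cv2.COLOR_RGB2BGR));cv2.imwrite("pics/b.png",cv2.cvtColor(b,cv2.COLOR_RGB2BGR))
for c in("scene","top"):
  m=robot.camera_model(c);print(c,m)
  for n in("marker","stand","bin","bin_unit","thin_marker","highlighter","nib"):
    for d in robot.outline_of(c,n)[:2]:
      ys,xs=np.where(d["pixels"]);print(n,round(d["conf"],2),d["pixel"],xs.min(),xs.max(),ys.min(),ys.max())
print(robot.camera_model("wrist"))
E
```

```text
pics
0.0188 {'t': 0.0, 'q': array([-1.23838285e+00,  1.31134590e-01,  1.48928570e+00,  2.95428518e-05,
        1.52297896e+00, -8.54077803e-02]), 'dq': array([-3.84436013e-04,  8.58464752e-04, -8.34992196e-05, -1.05554661e-04,
       -1.33877413e-04, -2.26147986e-04]), 'joint_torque': array([ 8.05003356e-05, -5.59839606e+01, -4.91750693e+01,  7.71704852e-02,
        3.57967685e-02, -1.49921252e-04]), 'tool_pos': array([ 0.2433037 , -0.5478383 ,  0.21759979]), 'orientation': array([-3.07152939e+00, -6.51173732e-01,  3.03413466e-04]), 'force': array([ 0.63855982, -0.82659545,  0.73192093]), 'wrist_torque': array([-0.00869152,  0.00819923, -0.03452704]), 'gripper_force': 0.0, 'opening': 0.09305143663532989}
scene {'fx': 383.03329051350335, 'fy': 383.03329051350335, 'cx': 323.25685374989195, 'cy': 204.5850368795932, 'R': array([[-0.52813374, -0.84892206,  0.02015186],
       [-0.61469835,  0.36582972, -0.69879508],
       [ 0.58585041, -0.38144457, -0.715038  ]]), 't': array([0.27100998, 0.4810125 , 1.10276584])}
marker 0.44 [221.8, 288.2] 216 226 279 298
stand 0.94 [241.6, 287.6] 211 26
[... 516 characters left out ...]
5.8, 233.6] 181 189 233 236
marker 0.42 [224.7, 152.8] 213 239 139 167
stand 0.71 [209.4, 232.3] 179 234 219 245
bin 0.78 [356.9, 219.2] 310 413 204 241
bin_unit 0.74 [361.5, 198.1] 301 417 152 244
highlighter 0.49 [440.3, 191.8] 419 458 173 217
{'fx': 290.73528304648084, 'fy': 290.73528304648084, 'cx': 324.9118892940442, 'cy': 201.40961451175644, 'mount': array([[ 5.52196702e-05, -9.66347144e-01, -2.57241511e-01,
         7.02600748e-02],
       [ 9.99999668e-01, -1.55729535e-04,  7.99670485e-04,
        -3.77989444e-04],
       [-8.12819390e-04, -2.57241470e-01,  9.66346814e-01,
        -1.66036605e-01],
       [ 0.00000000e+00,  0.00000000e+00,  0.00000000e+00,
         1.00000000e+00]])}
```

```bash
python3 - <<'E'
import cv2
a=cv2.imread("pics/a.png");b=cv2.imread("pics/b.png")
x=cv2.resize(a[120:330,190:430],None,fx=2.4,fy=2.4,interpolation=3)
y=cv2.resize(b[120:270,150:480],None,fx=2.4,fy=2.4,interpolation=3)
cv2.imwrite("pics/a2.png",x);cv2.imwrite("pics/b2.png",y)
E
```

```text
(no output)
```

View pics/a2.png

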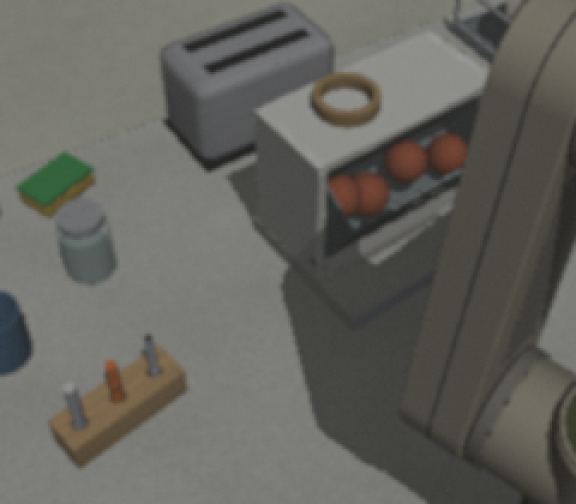

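View pics/b2.png

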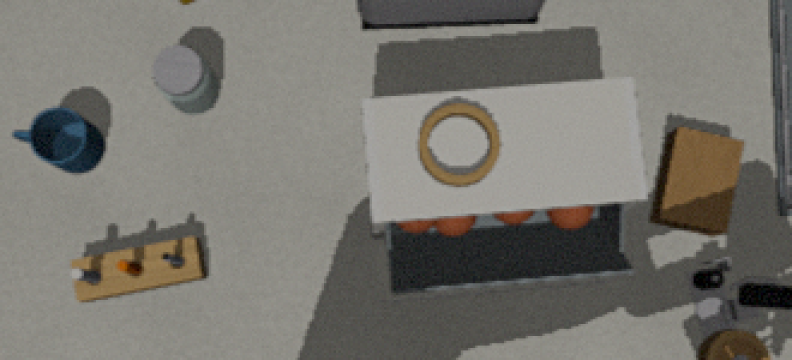

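Top view: white-tailed marker is the left-most pen, at about (184,233). The highlighter is in the middle at (204,231) and the thin marker on the right at (222,228). The bin is ajar, with its lip at row ~240. Next I'll get coarse poses.

```bash
cat > h.py <<'E'
from plant import robot
import numpy as np, cv2
from scipy.spatial.transform import Rotation as Ro
from scipy.optimize import least_squares
def st(): 
    s=robot.read_state(); return s,np.array(s["tool_pos"]),Ro.from_rotvec(s["orientation"])
def cam(name,p=None,R=None):
    m=robot.camera_model(name); K=np.array([[m["fx"],0,m["cx"]],[0,m["fy"],m["cy"]],[0,0,1]])
    if name!="wrist": return K,np.array(m["R"]),np.array(m["t"])
    M=np.array(m["mount"]); Rc=R.as_matrix()@M[:3,:3]; c=p+R.as_matrix()@M[:3,3]
    return K,Rc.T,-Rc.T@c
def proj(C,X):
    K,R,t=C; y=np.atleast_2d(X)@R.T+t; y=y@K.T; return y[:,:2]/y[:,2:]
def onplane(C,px,z):
    K,R,t=C; d=R.T@np.linalg.inv(K)@np.array([px[0],px[1],1.]); c=-R.T@t; return c+d*(z-c[2])/d[2]
def tri(Cs,pxs):
    P=[K@np.c_[R,t] for K,R,t in Cs]
    A=[]
    for p,(u,v) in zip(P,pxs): A+= [u*p[2]-p[0], v*p[2]-p[1]]
    x=np.linalg.svd(np.array(A))[2][-1]; return x[:3]/x[3]
def rot(yawx,tilt=0.,about=None):
    # tool z down, tool x at yaw (deg)
    y=np.radians(yawx); x=np.array([np.cos(y),np.sin(y),0]); z=np.array([0,0,-1.])
    return Ro.from_matrix(np.c_[x,np.cross(z,x),z])
def go(P,R):
    s,p,Rn=st(); d=Rn.inv().apply(np.array(P)-p); r=(Rn.inv()*R).as_rotvec(degrees=True)
    print("move mm",np.round(d*1e3,1),"deg",np.round(r,2),"rows>=",max(np.linalg.norm(d)/.0625,np.linalg.norm(r)/10.7).round(1))
def save(n,im): cv2.imwrite("pics/"+n,cv2.cvtColor(im,cv2.COLOR_RGB2BGR))
E
python3 - <<'E'
from h import *
T=cam("top");S=cam("scene")
f=lambda x,y:(150+x/2.4,120+y/2.4); g=lambda x,y:(190+x/2.4,120+y/2.4)
for n,p in dict(FL=(372,221),BL=(362,100),BR=(633,78),FR=(645,200)).items(): print(n,onplane(T,f(*p),.265).round(3))
print("FL",tri([T,S],[f(372,221),g(328,170)]),"BL",tri([T,S],[f(362,100),g(257,108)]))
print("tail",tri([T,S],[f(76,270),g(70,386)]))
for n,p in dict(a=(72,260),b=(197,236),c=(205,275),d=(79,301)).items(): print(n,onplane(T,f(*p),.05).round(3))
print("lip",onplane(T,f(390,292),.235),onplane(T,f(632,268),.235))
E
```

```text
FL [ 0.55  -0.012  0.265]
BL [0.701 0.002 0.265]
BR [ 0.732 -0.336  0.265]
FR [ 0.578 -0.347  0.265]
FL [ 0.54555421 -0.01764268  0.26454251] BL [6.98219976e-01 4.62450553e-05 2.69769114e-01]
tail [0.49427248 0.38673517 0.12835836]
a [0.514 0.42  0.05 ]
b [0.55  0.243 0.05 ]
c [0.494 0.23  0.05 ]
d [0.456 0.408 0.05 ]
lip [ 0.46493805 -0.03440303  0.235     ] [ 0.49648599 -0.33652247  0.235     ]
```

```bash
cat >> h.py <<'E'
U0=np.array([.563,-.18,0]); UY=4.8
def unit(x,y,z): return U0+Ro.from_euler("z",UY,degrees=True).apply([x,y,z])
def lean(a): return rot(180+UY)*Ro.from_rotvec([0,-a,0],degrees=True)
E
python3 -c "
from h import *
go(unit(-.16,0,.215),lean(22))"
```

```text
move mm [ 290.4 -259.5    3.7] deg [ -30.74   -5.18 -158.17] rows>= 15.1
```

Emit:
carry_out(
  rows=[
    [0.29,-0.26,0.004,-30.7,-5.2,-158.2],
    [0.29,-0.26,0.004,-30.7,-5.2,-158.2],
    [0.29,-0.26,0.004,-30.7,-5.2,-158.2],
    [0.29,-0.26,0.004,-30.7,-5.2,-158.2],
    [0.29,-0.26,0.004,-30.7,-5.2,-158.2],
    [0.29,-0.26,0.004,-30.7,-5.2,-158.2],
    [0.29,-0.26,0.004,-30.7,-5.2,-158.2],
    [0.29,-0.26,0.004,-30.7,-5.2,-158.2],
    [0.29,-0.26,0.004,-30.7,-5.2,-158.2],
    [0.29,-0.26,0.004,-30.7,-5.2,-158.2],
    [0.29,-0.26,0.004,-30.7,-5.2,-158.2],
    [0.29,-0.26,0.004,-30.7,-5.2,-158.2],
  ],
  jaw=255,
  force=20,
)

```text
t: 2.3
tool_pos: [0.4031, -0.193, 0.2149]
orientation: [0.666, 2.71, 0.02]
force: [0.2, -0.2, -0.4]
opening: 0.0007
gripper_force: 0.0
```

```bash
python3 -c "
from h import *
go(unit(-.16,0,.215),lean(22));go(unit(-.04,0,.222),lean(22)); print(robot.read_state()['q'])"
```

```text
move mm [-0.6 -0.1  0.1] deg [ -6.13  -1.01 -31.31] rows>= 3.0
move mm [-97.5  62.9  33.2] deg [ -6.13  -1.01 -31.31] rows>= 3.0
[-0.70411496 -0.69979534  2.21576352  0.17224258  1.31822871 -1.81010931]
```

Emit:
carry_out(
  rows=[
    [0,0,0,-6.1,-1,-31.3],
    [0,0,0,-6.1,-1,-31.3],
    [0,0,0,-6.1,-1,-31.3],
    [0,0,0,-6.1,-1,-31.3],
    [-0.012,0.008,0.004,-6.1,-1,-31.3],
    [-0.024,0.016,0.008,-6.1,-1,-31.3],
    [-0.036,0.024,0.012,-6.1,-1,-31.3],
    [-0.048,0.031,0.016,-6.1,-1,-31.3],
    [-0.06,0.039,0.02,-6.1,-1,-31.3],
    [-0.072,0.047,0.024,-6.1,-1,-31.3],
    [-0.085,0.055,0.029,-6.1,-1,-31.3],
    [-0.097,0.063,0.033,-6.1,-1,-31.3],
  ],
)

```text
t: 3.8
tool_pos: [0.5233, -0.1836, 0.2217]
orientation: [-0.098, 2.758, 0.023]
force: [-1.9, 0.3, 0.5]
opening: 0.0007
gripper_force: 0.3
```

```bash
python3 -c "
from h import *
go(unit(-.012,0,.228),lean(22)); go(unit(.0,0,.228),lean(22));print(robot.read_state()['q'])"
```

```text
move mm [-28.2   0.6   4.6] deg [-0.1  -0.08 -0.69] rows>= 0.5
move mm [-39.3   0.7   9.1] deg [-0.1  -0.08 -0.69] rows>= 0.6
[-0.59000477 -0.33782642  1.96817915  0.24953192  1.2158878  -2.28433658]
```

Emit:
carry_out(
  rows=[
    [-0.006,0,0.001,0,0,0],
    [-0.012,0,0.002,0,0,0],
    [-0.018,0,0.003,0,0,0],
    [-0.024,0,0.004,0,0,0],
    [-0.028,0,0.005,0,0,0],
  ],
)

```text
t: 4.42
tool_pos: [0.5509, -0.1819, 0.2277]
orientation: [-0.105, 2.757, 0.023]
force: [-0.3, 0.4, -0.7]
opening: 0.0001
gripper_force: 0.1
```

Emit:
carry_out(
  rows=[
    [-0.001,0,0.0003,0,0,0],
    [-0.002,0,0.0007,0,0,0],
  ],
)

```text
t: 4.68
tool_pos: [0.5526, -0.1816, 0.2276]
orientation: [-0.106, 2.757, 0.023]
force: [-1.2, -0.2, 1.0]
opening: 0.0005
gripper_force: 0.0
```

Emit:
carry_out(
  rows=[
    [-0.001,0,0.0004,0,0,0],
    [-0.003,0,0.001,0,0,0],
  ],
)

```text
t: 4.92
tool_pos: [0.5556, -0.1814, 0.2277]
orientation: [-0.106, 2.757, 0.023]
force: [-5.0, 0.5, 1.3]
opening: 0.0005
gripper_force: 2.9
```

Emit:
carry_out(
  rows=[
    [-0.001,0,0.0004,0,0,0],
    [-0.0025,0,0.001,0,0,0],
  ],
)

```text
t: 5.18
tool_pos: [0.5564, -0.1814, 0.2274]
orientation: [-0.107, 2.762, 0.023]
force: [-26.8, 0.4, 13.7]
opening: 0.0006
gripper_force: 13.1
```

```bash
python3 -c "
from h import *
go(unit(-.08,0,.21),lean(22));go(unit(-.08,0,.08),lean(22))"
```

```text
move mm [ 74.5   0.3 -10.9] deg [-0.04 -0.34 -0.37] rows>= 1.2
move mm [1.225e+02 1.000e-01 1.099e+02] deg [-0.04 -0.34 -0.37] rows>= 2.6
```

Emit:
carry_out(
  rows=[
    [0.04,0,-0.006,0,-0.3,-0.4],
    [0.075,0,-0.011,0,-0.3,-0.4],
    [0.09,0,0.03,0,-0.3,-0.4],
    [0.105,0,0.07,0,-0.3,-0.4],
    [0.122,0,0.11,0,-0.3,-0.4],
    [0.122,0,0.11,0,-0.3,-0.4],
  ],
)

```text
t: 5.92
tool_pos: [0.4839, -0.1845, 0.0762]
orientation: [-0.114, 2.757, 0.028]
force: [0.3, 0.5, 0.2]
opening: 0.0004
gripper_force: 0.0
```

```bash
python3 - <<'E'
from h import *
s,p,R=st(); im=robot.read_camera("wrist"); save("w1.png",im); np.savez("w1.npz",p=p,r=R.as_rotvec())
C=cam("wrist",p,R); print(p,s["force"],s["q"])
for y in(.17,.08,-.08,-.17): print(y,proj(C,[unit(0,y,.03),unit(-.013,y,.03),unit(-.09,y,.03)]).round(0).tolist())
E
```

```text
[ 0.48390771 -0.18446723  0.07617331] [0.32940831 0.48890423 0.16857861] [-0.65135414 -0.29371464  2.20928629  0.31339631  0.96223715 -2.45089106]
0.17 [[510.0, 270.0], [515.0, 260.0], [557.0, 188.0]]
0.08 [[411.0, 270.0], [413.0, 260.0], [433.0, 188.0]]
-0.08 [[234.0, 271.0], [231.0, 261.0], [211.0, 188.0]]
-0.17 [[135.0, 271.0], [129.0, 261.0], [86.0, 189.0]]
```

View pics/w1.png

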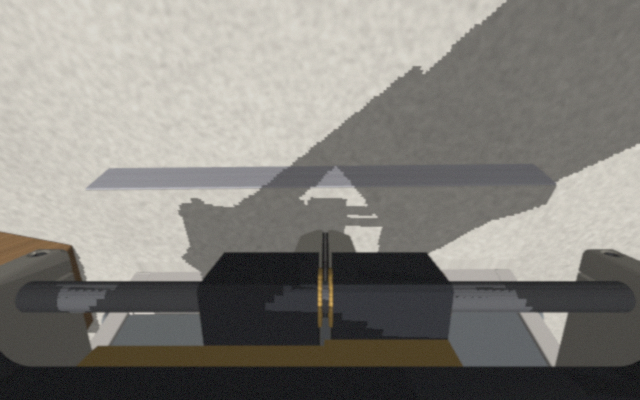

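The image is upside-down: robot side at the top, fingers covering the joint. The plinth's front edge runs from (88,187) to (554,187), within 3 px of the prediction. I'll turn the tool so the camera is ahead of the fingers and can see the joint.

```bash
python3 -c "
from h import *
go(unit(-.13,0,.15),rot(UY+90))"
```

```text
move mm [ 22.   -0.7 -85.3] deg [17.39 17.28 88.74] rows>= 8.6
```

Emit:
carry_out(
  rows=[
    [0.022,-0.001,-0.085,17.4,17.3,88.7],
    [0.022,-0.001,-0.085,17.4,17.3,88.7],
    [0.022,-0.001,-0.085,17.4,17.3,88.7],
    [0.022,-0.001,-0.085,17.4,17.3,88.7],
    [0.022,-0.001,-0.085,17.4,17.3,88.7],
    [0.022,-0.001,-0.085,17.4,17.3,88.7],
    [0.022,-0.001,-0.085,17.4,17.3,88.7],
    [0.022,-0.001,-0.085,17.4,17.3,88.7],
    [0.022,-0.001,-0.085,17.4,17.3,88.7],
  ],
)

```text
t: 7.1
tool_pos: [0.4361, -0.1927, 0.154]
orientation: [2.127, 2.303, 0.001]
force: [-0.4, 0.0, -0.4]
opening: 0.0005
gripper_force: 0.0
```

Emit:
carry_out(
  rows=[
    [0,0,0,0,0,88],
    [0,0,0,0,0,88],
    [0,0,0,0,0,88],
    [0,0,0,0,0,88],
    [0,0,0,0,0,88],
    [0,0,0,0,0,88],
    [0,0,0,0,0,88],
    [0,0,0,0,0,88],
    [0,0,0,0,0,88],
  ],
)

```text
t: 8.22
tool_pos: [0.4357, -0.1926, 0.1534]
orientation: [3.131, 0.186, 0.009]
force: [0.3, 0.3, -0.5]
opening: 0.0005
gripper_force: 0.0
```

```bash
python3 - <<'E'
from h import *
s,p,R=st(); im=robot.read_camera("wrist"); save("w2.png",im); np.savez("w2.npz",p=p,r=R.as_rotvec())
C=cam("wrist",p,R); print(s["t"],p,s["q"])
for y in(.17,.08,-.08,-.17): print(y,proj(C,[unit(0,y,.03),unit(-.013,y,.03),unit(-.09,y,.03)]).round(0).tolist())
E
```

```text
8.225 [ 0.43570989 -0.1925826   0.15341888] [-5.23127898e-01 -1.77480746e-01  1.91117901e+00 -9.39511387e-04
  1.40065406e+00  9.29403113e-01]
0.17 [[139.0, 52.0], [141.0, 68.0], [151.0, 152.0]]
0.08 [[239.0, 56.0], [240.0, 71.0], [243.0, 156.0]]
-0.08 [[414.0, 63.0], [412.0, 78.0], [404.0, 161.0]]
-0.17 [[511.0, 67.0], [508.0, 82.0], [493.0, 164.0]]
```

View pics/w2.png

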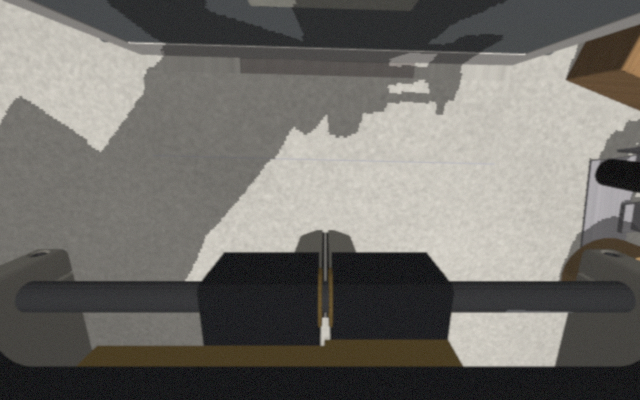

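```bash
python3 - <<'E'
import cv2,numpy as np
a=cv2.imread("pics/w2.png")[40:90,225:425].astype(float)
def st(a,lo,hi): return np.clip((a-lo)*255/(hi-lo),0,255).astype(np.uint8)
big=lambda x:cv2.resize(x,None,fx=4,fy=4,interpolation=0)
cv2.imwrite("pics/w2c.png",np.vstack([big(st(a,60,140)),big(st(a,120,220))]))
E
```

```text
(no output)
```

View pics/w2c.png

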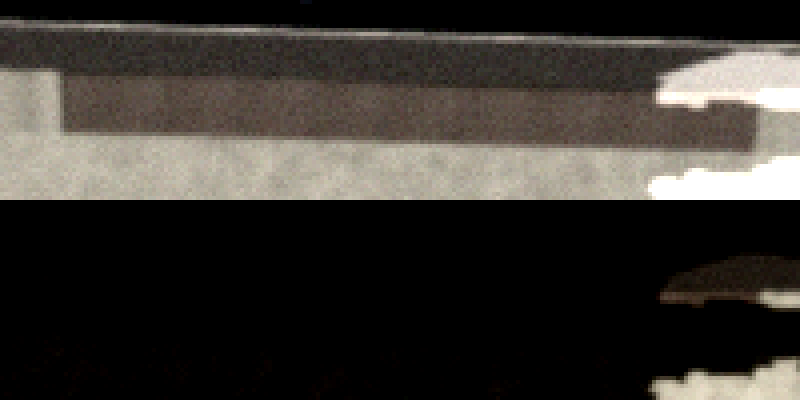

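```bash
python3 - <<'E'
from h import *
w=np.load("w2.npz");C2=cam("wrist",w["p"],Ro.from_rotvec(w["r"]))
w=np.load("w1.npz");C1=cam("wrist",w["p"],Ro.from_rotvec(w["r"]))
L=onplane(C2,(240.5,73.0),.03);Rr=onplane(C2,(413.5,77.75),.03);print(L,Rr,np.linalg.norm(L-Rr),np.degrees(np.arctan2(-(L-Rr)[0],(L-Rr)[1])))
c=Ro.from_euler("z",0)
a=onplane(C1,(88,187.5),.03);b=onplane(C1,(555,187),.03);print(a,b,np.linalg.norm(a-b),np.degrees(np.arctan2(-(b-a)[0],(b-a)[1])))
for nm,m,off in(("w2",(L+Rr)/2,.013),("w1",(a+b)/2,.09)):
  for yaw in(4.8,5.3,5.8): print(nm,yaw,m+Ro.from_euler("z",yaw,degrees=True).apply([off,0,-.03]))
print(onplane(C2,(240,57),.03),onplane(C2,(240.5,73),.03))
E
```

```text
[ 0.54215851 -0.10226047  0.03      ] [ 0.55718102 -0.26176482  0.03      ] 0.1602102146097796 5.380386439851817
[ 0.48821503 -0.3546392   0.03      ] [ 0.46065295 -0.01895352  0.03      ] 0.3368152895910204 4.693844480522523
w2 4.8 [ 5.62624170e-01 -1.80924832e-01  2.77555756e-17]
w2 5.3 [ 5.62614184e-01 -1.80811827e-01  3.12250226e-17]
w2 5.8 [ 5.62603212e-01 -1.80698913e-01  2.77555756e-17]
w1 4.8 [ 0.56411835 -0.17926535  0.        ]
w1 5.3 [ 5.64049211e-01 -1.78483006e-01  3.46944695e-18]
w1 5.8 [ 0.56397325 -0.17770129  0.        ]
[ 0.55563149 -0.10119219  0.03      ] [ 0.54215851 -0.10226047  0.03      ]
```

```bash
sed -i 's/^U0=.*/U0=np.array([.5632,-.18,0]); UY=5.1/' h.py; python3 -c "
from h import *
go([.425,.36,.22],rot(12))"
```

```text
move mm [  55.5 -549.5  -69.4] deg [ 0.28 -0.26 -5.18] rows>= 8.9
```

Emit:
carry_out(
  rows=[
    [0.055,-0.55,-0.07,0,0,-5.2],
    [0.055,-0.55,-0.07,0,0,-5.2],
    [0.055,-0.55,-0.07,0,0,-5.2],
    [0.055,-0.55,-0.07,0,0,-5.2],
    [0.055,-0.55,-0.07,0,0,-5.2],
    [0.055,-0.55,-0.07,0,0,-5.2],
    [0.055,-0.55,-0.07,0,0,-5.2],
    [0.055,-0.55,-0.07,0,0,-5.2],
    [0.055,-0.55,-0.07,0,0,-5.2],
    [0.055,-0.55,-0.07,0,0,-5.2],
    [0.055,-0.55,-0.07,0,0,-5.2],
    [0.055,-0.55,-0.07,0,0,-5.2],
  ],
  jaw=132,
)

```text
t: 9.78
tool_pos: [0.4235, 0.3599, 0.2196]
orientation: [3.122, 0.329, 0.003]
force: [1.1, 0.2, 0.6]
opening: 0.0447
gripper_force: 0.0
```

```bash
python3 - <<'E'
from h import *
s,p,R=st(); im=robot.read_camera("wrist"); save("w3.png",im); np.savez("w3.npz",p=p,r=R.as_rotvec())
print(s["t"],p,s["q"],s["opening"])
for n in("marker","stand","highlighter"):
    for d in robot.outline_of("wrist",n)[:2]:
      ys,xs=np.where(d["pixels"]);print(n,round(d["conf"],2),d["pixel"],xs.min(),xs.max(),ys.min(),ys.max())
E
```

```text
9.775 [0.42348495 0.35985254 0.2195675 ] [ 0.61439344  0.01020586  1.61236835 -0.00339451  1.51837258  1.97542737] 0.04471196487947451
marker 0.62 [309.9, 123.1] 298 318 114 134
stand 0.82 [361.7, 118.1] 284 448 95 152
highlighter 0.93 [369.7, 125.1] 356 384 116 134
highlighter 0.41 [628.2, 182.5] 597 639 99 220
```

View pics/w3.png

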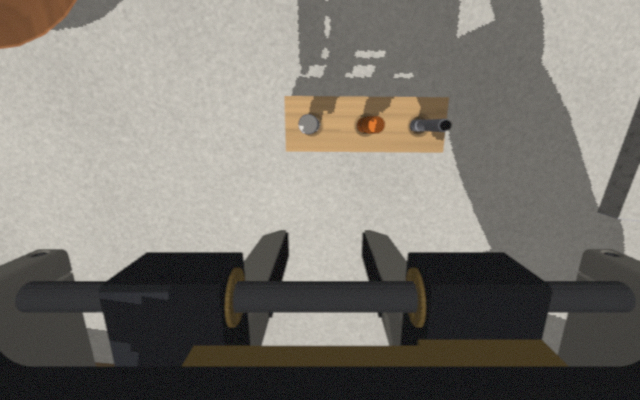

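The marker's tail is near (308,126). The stand's top runs from (285,97) to (448,152), the highlighter is at (370,125), and the thin marker is at (430,126), leaning right. I'll zoom in on the tail.

```bash
python3 - <<'E'
from h import *
a=cv2.imread("pics/w3.png")[90:160,275:375]
cv2.imwrite("pics/w3c.png",cv2.resize(a,None,fx=8,fy=8,interpolation=0))
w=np.load("w3.npz");C=cam("wrist",w["p"],Ro.from_rotvec(w["r"]))
c=np.array([onplane(C,q,.05) for q in((285,97),(449,97),(443,152),(286,151))]);print(c)
ctr=c.mean(0);d=(c[0]+c[3]-c[1]-c[2])/2;print(ctr,np.linalg.norm(d),np.degrees(np.arctan2(-d[0],d[1])))
d/=np.linalg.norm(d); b=ctr+.06*d;print("bore",b, proj(C,[b,ctr,ctr-.06*d]))
for q in((299,126),(318,120),(308,125)): print(onplane(C,q,.128))
E
```

```text
[[0.51140842 0.42250392 0.05      ]
 [0.5487991  0.24735095 0.05      ]
 [0.49054214 0.23533351 0.05      ]
 [0.45426683 0.41124349 0.05      ]]
[0.50125412 0.32910797 0.05      ] 0.1793543120192556 11.850833031406932
bore [0.48893226 0.3878291  0.05      ] [[312.10951586 124.70502941]
 [365.81867535 124.88028797]
 [419.44013778 125.05526037]]
[0.48617499 0.39565395 0.128     ]
[0.49442762 0.38071814 0.128     ]
[0.48859804 0.38826531 0.128     ]
```

View pics/w3c.png

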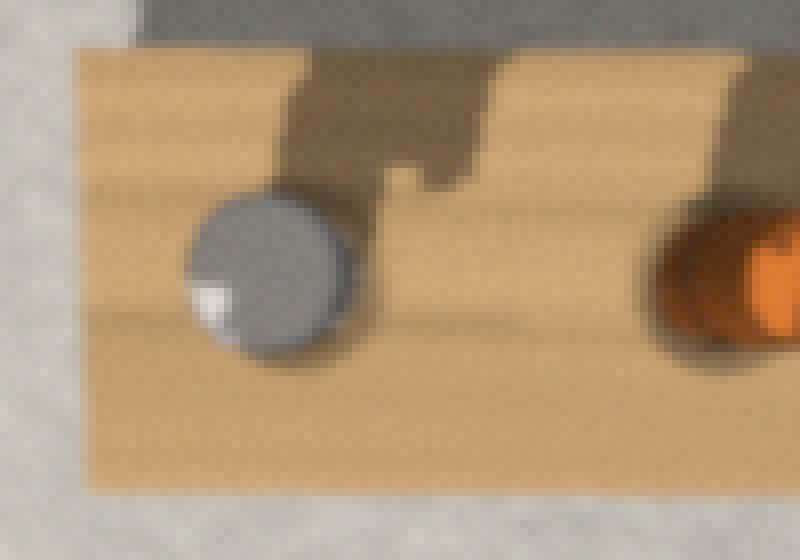

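```bash
python3 - <<'E'
from h import *
w=np.load("w3.npz");C=cam("wrist",w["p"],Ro.from_rotvec(w["r"]))
t=onplane(C,(307.9,124.1),.129);print(t)
go([t[0],t[1],.20],rot(11.9));go([t[0],t[1],.079],rot(11.9))
print(proj(C,[[.4889,.3878,.129]]))
E
```

```text
[0.48932092 0.38844165 0.129     ]
move mm [ 70.2 -14.1  19.6] deg [ 0.15 -0.11  0.09] rows>= 1.2
move mm [ 70.  -14.4 140.6] deg [ 0.15 -0.11  0.09] rows>= 2.5
[[308.54197216 124.76108289]]
```

Emit:
carry_out(
  rows=[
    [0.04,-0.01,0,0,0,0],
    [0.07,-0.0143,0.005,0,0,0],
    [0.07,-0.0143,0.02,0,0,0],
    [0.07,-0.0143,0.045,0,0,0],
    [0.07,-0.0143,0.075,0,0,0],
    [0.07,-0.0143,0.105,0,0,0],
    [0.07,-0.0143,0.13,0,0,0],
    [0.07,-0.0143,0.1405,0,0,0],
    [0.07,-0.0143,0.1405,0,0,0],
  ],
)

```text
t: 11.1
tool_pos: [0.4881, 0.3887, 0.0782]
orientation: [3.121, 0.329, 0.001]
force: [0.0, 0.5, 0.2]
opening: 0.045
gripper_force: 0.0
```

```bash
python3 - <<'E'
from h import *
go([.4893,.3884,.079],rot(11.9)); s,p,R=st(); print(s["force"])
S=robot.read_camera("scene"); T=robot.read_camera("top"); w=robot.read_camera("wrist"); C=cam("wrist",p,R)
print(proj(C,[[.4893,.3884,.129]]))
c=np.hstack([cv2.resize(w[130:330,220:430],None,fx=2,fy=2),cv2.resize(S[240:320,190:275],(390,400))]);save("w4.png",c)
E
```

```text
move mm [ 1.1  0.5 -0.8] deg [ 0.18 -0.01  0.15] rows>= 0.0
[0.02288942 0.50417252 0.18090585]
[[326.74280859 285.01716181]]
```

View pics/w4.png

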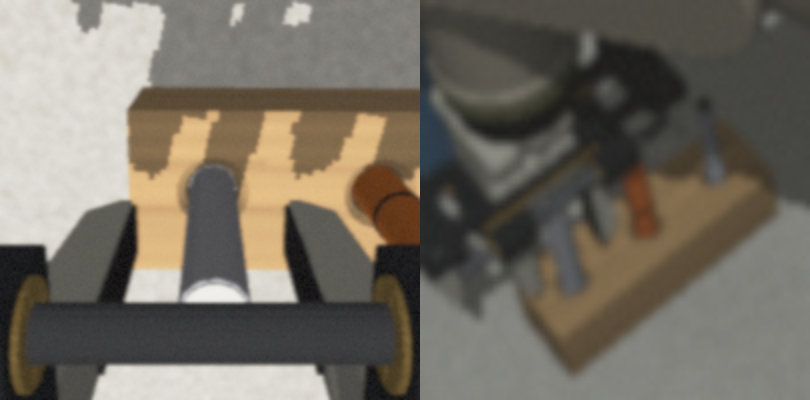

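The marker is centred between the fingers: tail at about (327,285), bore entry at about (327,218), no sideways lean. Closing the grip.

Emit:
carry_out(
  rows=[
    [0.001,0.0003,-0.001,0,0,0],
    [0.001,0.0003,-0.001,0,0,0],
    [0.001,0.0003,-0.001,0,0,0],
    [0.001,0.0003,-0.001,0,0,0],
    [0.001,0.0003,-0.001,0,0,0],
    [0.001,0.0003,-0.001,0,0,0],
  ],
  jaw=255,
  force=45,
)

```text
t: 12.0
tool_pos: [0.49, 0.3893, 0.0799]
orientation: [3.122, 0.329, 0.003]
force: [0.0, 0.8, 1.5]
opening: 0.0163
gripper_force: 45.0
```

Emit:
carry_out(
  rows=[
    [0,0,-0.005,0,0,0],
    [0,0,-0.015,0,0,0],
    [0,0,-0.03,0,0,0],
    [0,0,-0.05,0,0,0],
    [0,0,-0.08,0,0,0],
    [0,0,-0.12,0,0,0],
    [0,0,-0.12,0,0,0],
  ],
)

```text
t: 12.88
tool_pos: [0.4921, 0.3911, 0.2064]
orientation: [-3.122, -0.33, -0.016]
force: [-0.2, 0.5, 0.2]
opening: 0.0165
gripper_force: 45.0
```

```bash
python3 - <<'E'
from h import *
s,p,R=st(); w=robot.read_camera("wrist"); C=cam("wrist",p,R); print(s["t"],p,s["opening"])
Z=R.apply([0,0,1])
g=p-Z*robot.grip_depth
for d in (.088-.09,.03,.058,.074,.088): print(d,proj(C,[g+Z*d]).round(1))
x=cv2.resize(w[100:320,240:410],None,fx=2.7,fy=2.7,interpolation=3)
S=robot.read_camera("scene"); q=proj(cam("scene"),[g+Z*.05])[0].astype(int); print(q,proj(cam("scene"),[g,g+Z*.088]))
y=S[q[1]-40:q[1]+30,q[0]-25:q[0]+25]; y=cv2.resize(y,(330,x.shape[0]));save("w5.png",np.hstack([x,y]))
for d in robot.outline_of("wrist","marker")[:2]:
      ys,xs=np.where(d["pixels"]);print(round(d["conf"],2),d["pixel"],xs.min(),xs.max(),ys.min(),ys.max())
E
```

```text
12.875 [0.49212949 0.39113375 0.20636458] 0.01652529069079652
-0.0020000000000000018 [[325.1 257.4]]
0.03 [[325.  235.6]]
0.058 [[324.9 221.7]]
0.074 [[324.9 215.2]]
0.088 [[324.9 210.1]]
[214 272] [[211.17597309 262.8277371 ]
 [216.55306152 280.03997381]]
0.65 [323.8, 248.7] 309 340 211 280
```

View pics/w5.png

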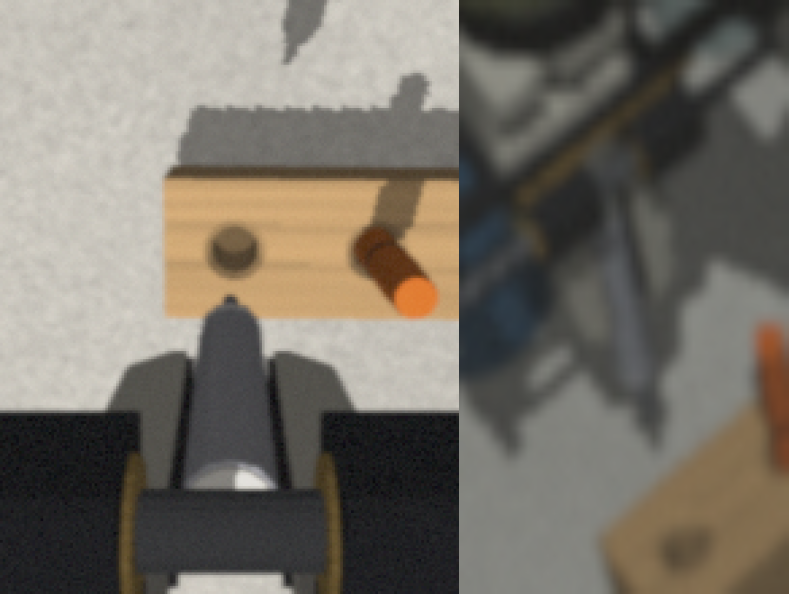

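```bash
cat >> h.py <<'E'
LEAN=20; LB=.0667
def ball(): 
    s,p,R=st(); b=p+R.apply([0,0,LB]); return Ro.from_euler("z",-UY,degrees=True).apply(b-U0)
def goball(x,y,z): 
    R=lean(LEAN); go(unit(x,y,z)-R.apply([0,0,LB]),R)
E
python3 - <<'E'
from h import *
w=robot.camera_model
s,p,R=st();C=cam("wrist",p,R);print("bore",onplane(C,(326.3,192.6),.05),s["q"])
go([.43,.14,.25],rot(100))
E
```

```text
bore [0.48658477 0.3866503  0.05      ] [ 0.5918308   0.20723533  1.43706952 -0.00308734  1.49692403  1.9525029 ]
move mm [-110.2  231.6  -49.8] deg [ 1.900e-01  5.000e-02 -8.795e+01] rows>= 8.2
```

Emit:
carry_out(
  rows=[
    [-0.01,0.02,-0.05,0.2,0,-11],
    [-0.11,0.23,-0.05,0.2,0,-88],
    [-0.11,0.23,-0.05,0.2,0,-88],
    [-0.11,0.23,-0.05,0.2,0,-88],
    [-0.11,0.23,-0.05,0.2,0,-88],
    [-0.11,0.23,-0.05,0.2,0,-88],
    [-0.11,0.23,-0.05,0.2,0,-88],
    [-0.11,0.23,-0.05,0.2,0,-88],
    [-0.11,0.23,-0.05,0.2,0,-88],
    [-0.11,0.23,-0.05,0.2,0,-88],
  ],
)

```text
t: 14.28
tool_pos: [0.4293, 0.1415, 0.249]
orientation: [-2.018, -2.406, 0.004]
force: [0.8, -0.1, -0.2]
opening: 0.0165
gripper_force: 45.0
```

```bash
python3 - <<'E'
from h import *
print(st()[0]["q"],st()[1]); goball(-.0655,.0755,.12)
E
```

```text
[ 2.05195033e-01 -2.87588246e-01  1.82951342e+00 -3.53234535e-04
  1.60257155e+00  3.02811369e-02] [0.42933171 0.14151537 0.2489867 ]
move mm [-257.1   -5.4   66.4] deg [-14.99 -16.27 -84.12] rows>= 8.1
```

Emit:
carry_out(
  rows=[
    [-0.257,-0.0055,0.066,-15,-16.3,-84.1],
    [-0.257,-0.0055,0.066,-15,-16.3,-84.1],
    [-0.257,-0.0055,0.066,-15,-16.3,-84.1],
    [-0.257,-0.0055,0.066,-15,-16.3,-84.1],
    [-0.257,-0.0055,0.066,-15,-16.3,-84.1],
    [-0.257,-0.0055,0.066,-15,-16.3,-84.1],
    [-0.257,-0.0055,0.066,-15,-16.3,-84.1],
    [-0.257,-0.0055,0.066,-15,-16.3,-84.1],
    [-0.257,-0.0055,0.066,-15,-16.3,-84.1],
    [-0.257,-0.0055,0.066,-15,-16.3,-84.1],
    [-0.257,-0.0055,0.066,-15,-16.3,-84.1],
    [-0.257,-0.0055,0.066,-15,-16.3,-84.1],
  ],
)

```text
t: 15.78
tool_pos: [0.4695, -0.1121, 0.1843]
orientation: [-0.122, 2.788, 0.023]
force: [0.3, -1.0, -0.9]
opening: 0.0167
gripper_force: 45.0
```

```bash
python3 - <<'E'
from h import *
print(st()[0]["q"],st()[1],ball()); goball(-.0055,.0755,.05)
E
```

```text
[-0.49094345 -0.54139306  2.17407412  0.20259349  1.21827579 -2.19172464] [ 0.469528   -0.11212858  0.18431236] [-0.0643111   0.07594814  0.12168744]
move mm [-30.7  -0.4  87.5] deg [ 0.02  0.13 -0.08] rows>= 1.5
```

Emit:
carry_out(
  rows=[
    [-0.01,0,0.02,0,0.1,-0.1],
    [-0.02,0,0.045,0,0.1,-0.1],
    [-0.026,-0.0002,0.07,0,0.1,-0.1],
    [-0.03,-0.0004,0.084,0,0.1,-0.1],
    [-0.0307,-0.0004,0.0875,0,0.1,-0.1],
    [-0.0307,-0.0004,0.0875,0,0.1,-0.1],
    [-0.0307,-0.0004,0.0875,0,0.1,-0.1],
  ],
)

```text
t: 16.65
tool_pos: [0.5285, -0.1077, 0.1137]
orientation: [-0.127, 2.788, 0.021]
force: [-0.1, 0.4, -0.1]
opening: 0.0167
gripper_force: 45.0
```

```bash
python3 - <<'E'
from h import *
F=[]
for i in range(6): 
  robot.read_camera("scene"); s,p,R=st(); F.append(R.inv().apply(s["force"])); 
print(np.round(F,2),ball(),s["t"]); goball(-.0055,.0755,.0365)
w=robot.read_camera("wrist"); C=cam("wrist",p,R)
print(proj(C,[unit(-.013,.08,.03),unit(-.013,-.08,.03),p+R.apply([0,0,LB])]).round(1))
save("w6.png",cv2.resize(w[120:300,180:450],None,fx=2.9,fy=2.9,interpolation=3))
E
```

```text
[[ 0.53 -0.14  1.11]
 [ 0.46 -0.13  0.26]
 [ 0.44 -0.31  1.06]
 [-0.02 -1.14  0.95]
 [ 0.59  0.29 -0.03]
 [ 0.17  0.69  0.07]] [-0.00538813  0.07516124  0.05057969] 16.95
move mm [ 4.8  0.3 13.2] deg [-0.01  0.09  0.1 ] rows>= 0.2
[[330.5 191.8]
 [149.  191.4]
 [325.  212.9]]
```

View pics/w6.png

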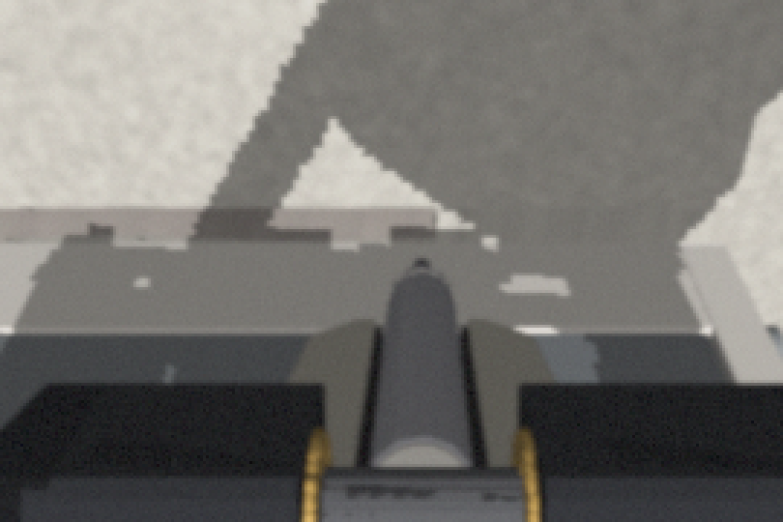

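```bash
python3 - <<'E'
from h import *
s,p,R=st(); C=cam("wrist",p,R); print(s["t"])
for d in (.0552,.0667,.0692): print(d,proj(C,[p+R.apply([0,0,d])]))
b=U0; 
E
```

```text
17.0
0.0552 [[324.96905549 217.10046666]]
0.0667 [[324.97780637 212.86202104]]
0.0692 [[324.97960413 211.99128434]]
```

```bash
python3 - <<'E'
from h import *
print(robot.grip_depth,robot.read_state()["opening"])
E
```

```text
0.0188 0.015862424409471616
```

```bash
python3 - <<'E'
from h import *
print(robot.camera_model("wrist"))
s,p,R=st(); M=R.as_matrix(); print(M.T@M, p, s["orientation"])
E
```

```text
{'fx': 290.73528304648084, 'fy': 290.73528304648084, 'cx': 324.9118892940442, 'cy': 201.40961451175644, 'mount': array([[ 3.61410076e-04, -9.66485149e-01, -2.56722273e-01,
         7.18290208e-02],
       [ 9.99999592e-01,  5.61803998e-04, -7.07244019e-04,
         1.11690519e-04],
       [ 8.27768441e-04, -2.56721913e-01,  9.66484958e-01,
        -1.66328810e-01],
       [ 0.00000000e+00,  0.00000000e+00,  0.00000000e+00,
         1.00000000e+00]])}
[[ 1.00000000e+00 -4.13734083e-18 -1.80374087e-17]
 [-4.13734083e-18  1.00000000e+00 -8.39201995e-18]
 [-1.80374087e-17 -8.39201995e-18  1.00000000e+00]] [ 0.52829895 -0.10763889  0.1131168 ] [-0.12661816  2.78837493  0.02140167]
```

```bash
for i in 1 2 3 4; do python3 - <<'E'
from h import *
ms=np.array([robot.camera_model("wrist")["mount"][:3,3] for _ in range(30)]);print(ms.mean(0).round(5),ms.std(0).round(5))
ms=np.array([robot.camera_model("top")["t"] for _ in range(3)]);print(ms[0]-ms[1])
E
done
```

```text
[ 7.1830e-02  1.1000e-04 -1.6633e-01] [0. 0. 0.]
[0. 0. 0.]
[ 7.1830e-02  1.1000e-04 -1.6633e-01] [0. 0. 0.]
[0. 0. 0.]
[ 7.1830e-02  1.1000e-04 -1.6633e-01] [0. 0. 0.]
[0. 0. 0.]
[ 7.1830e-02  1.1000e-04 -1.6633e-01] [0. 0. 0.]
[0. 0. 0.]
```

```bash
python3 - <<'E'
from h import *
s,p,R=st(); C=cam("wrist",p,R)
inv=lambda X:Ro.from_euler("z",-UY,degrees=True).apply(X-U0)*1e3
for r in(191.7,193.4): print(inv(onplane(C,(330.3,r),.03)).round(2), inv(onplane(C,(200,r),.03)).round(2))
for r in(202.8,204.5): print(inv(onplane(C,(200,r),.03)).round(2),inv(onplane(C,(200,r),.025)).round(2))
w=np.load("w1.npz");C=cam("wrist",w["p"],Ro.from_rotvec(w["r"]));print(inv((onplane(C,(88,187.5),.03)+onplane(C,(555,187),.03))/2))
w=np.load("w2.npz");C=cam("wrist",w["p"],Ro.from_rotvec(w["r"]));print(inv((onplane(C,(240.5,73),.03)+onplane(C,(413.5,77.75),.03))/2))
w=np.load("w3.npz");C=cam("wrist",w["p"],Ro.from_rotvec(w["r"]));print(onplane(C,(307.9,124.1),.129))
goball(-.0045,.0755,.0425)
E
```

```text
[-13.26  79.81  30.  ] [-12.95 -34.99  30.  ]
[-11.47  79.83  30.  ] [-11.15 -35.43  30.  ]
[ -0.97 -37.92  30.  ] [  2.57 -40.56  25.  ]
[  0.93 -38.38  30.  ] [  4.51 -41.03  25.  ]
[-90.95962196   0.76420054  30.        ]
[-11.89042536  -0.44758417  30.        ]
[0.490974   0.38893068 0.129     ]
move mm [1.8 0.3 7.8] deg [-0.01  0.09  0.1 ] rows>= 0.1
```

```bash
cat >> h.py <<'E'
def feel(n=5):
    F=[];B=[]
    for i in range(n):
        robot.read_camera("top"); s,p,R=st(); F.append(-R.apply([0,0,1])@np.array(s["force"])); B.append(ball())
    print("t",s["t"],"axial N",np.mean(F).round(2),"+-",(np.std(F)/n**.5).round(2),"ball mm",(np.mean(B,0)*1e3).round(2))
E
python3 - <<'E'
from h import *
feel(6); goball(-.0045,.0755,.0345)
E
```

```text
t 17.3 axial N -0.16 +- 0.13 ball mm [-5.51 75.3  50.23]
move mm [ 4.4  0.2 15.1] deg [0.01 0.06 0.11] rows>= 0.3
```

Emit:
carry_out(
  rows=[
    [0.001,0,0.004,0,0,0],
    [0.0025,0.0002,0.008,0,0,0],
    [0.004,0.0002,0.0125,0,0,0],
    [0.0044,0.0002,0.015,0,0,0],
    [0.0044,0.0002,0.015,0,0,0],
  ],
)

```text
t: 17.92
tool_pos: [0.5291, -0.1071, 0.0969]
orientation: [-0.127, 2.789, 0.022]
force: [-0.1, -0.2, -1.2]
opening: 0.0168
gripper_force: 45.0
```

Emit:
carry_out(
  rows=[
    [0,0,0.001,0,0,0],
    [0,0,0.002,0,0,0],
    [0,0,0.002,0,0,0],
  ],
)

```text
t: 18.3
tool_pos: [0.5299, -0.1072, 0.0954]
orientation: [-0.127, 2.789, 0.022]
force: [-0.1, -0.2, 0.1]
opening: 0.0164
gripper_force: 45.0
```

```bash
python3 -c "
from h import *
feel(4)"
```

```text
t 18.5 axial N -0.83 +- 0.04 ball mm [-3.77 75.51 32.76]
```

Emit:
carry_out(
  rows=[
    [0.0007,0,0.0008,0,0,0],
    [0.0014,0,0.0016,0,0,0],
    [0.0014,0,0.0016,0,0,0],
  ],
)

```text
t: 18.88
tool_pos: [0.5291, -0.1072, 0.0933]
orientation: [-0.127, 2.789, 0.022]
force: [-0.3, 0.2, 0.1]
opening: 0.0165
gripper_force: 45.0
```

Emit:
carry_out(
  rows=[
    [0.0003,0,0.0009,0,0,0],
    [0.0006,0,0.0017,0,0,0],
    [0.0006,0,0.0017,0,0,0],
  ],
)

```text
t: 19.25
tool_pos: [0.5294, -0.1073, 0.0919]
orientation: [-0.127, 2.788, 0.022]
force: [-0.7, 0.4, 2.0]
opening: 0.0167
gripper_force: 45.0
```

```bash
python3 -c "
from h import *
feel(4)"
```

```text
t 19.45 axial N 1.99 +- 0.35 ball mm [-4.27 75.43 29.22]
```

Emit:
carry_out(
  rows=[
    [0,0,0.0008,0,0,0],
    [0,0,0.0016,0,0,0],
    [0,0,0.0016,0,0,0],
    [0,-0.003,0.0016,0,0,0],
    [0,-0.0061,0.0016,0,0,0],
    [0,-0.0092,0.0016,0,0,0],
  ],
)

```text
t: 20.2
tool_pos: [0.5306, -0.1164, 0.0901]
orientation: [-0.127, 2.789, 0.022]
force: [-0.5, 3.6, 4.4]
opening: 0.0163
gripper_force: 45.0
```

Emit:
carry_out(
  rows=[
    [0,-0.0031,-0.0002,0,0,0],
    [-0.0001,-0.0062,-0.0004,0,0,0],
    [-0.0001,-0.0093,-0.0004,0,0,0],
    [-0.0001,-0.0124,-0.0004,0,0,0],
  ],
)

```text
t: 20.7
tool_pos: [0.5316, -0.1283, 0.0904]
orientation: [-0.127, 2.789, 0.023]
force: [-0.5, 4.8, 5.8]
opening: 0.0162
gripper_force: 45.0
```

Emit:
carry_out(
  rows=[
    [-0.0005,-0.003,-0.0014,0,0,0],
    [-0.0006,-0.006,-0.0017,0,0,0],
    [-0.0007,-0.009,-0.0019,0,0,0],
  ],
)

```text
t: 21.08
tool_pos: [0.5324, -0.1381, 0.0925]
orientation: [-0.127, 2.789, 0.021]
force: [-0.1, 1.9, 2.9]
opening: 0.0164
gripper_force: 45.0
```

```bash
python3 - <<'E'
from h import *
s,p,R=st(); print(s["t"],s["force"],s["wrist_torque"],(ball()*1e3).round(2),s["dq"].round(3)); goball(-.0045,ball()[1],ball()[2])
E
```

```text
21.075 [-0.07040874  1.88040149  2.85671564] [ 0.6038208  -0.27702793  0.21861115] [-4.08 44.52 29.8 ] [-0.045  0.029 -0.028  0.016  0.007 -0.053]
move mm [ 0.3 -0.  -0.1] deg [-0.01  0.06  0.1 ] rows>= 0.0
```

Emit:
carry_out(
  rows=[
    [0.0001,-0.0031,0.0003,0,0,0],
    [0.0002,-0.0062,0.0004,0,0,0],
    [0.0002,-0.0093,0.0004,0,0,0],
    [0.0002,-0.0124,0.0004,0,0,0],
  ],
)

```text
t: 21.58
tool_pos: [0.5336, -0.1503, 0.0921]
orientation: [-0.127, 2.789, 0.022]
force: [-0.4, 1.9, 4.0]
opening: 0.0162
gripper_force: 45.0
```

Emit:
carry_out(
  rows=[
    [0,-0.0031,-0.0001,0,0,0],
    [-0.0001,-0.0062,-0.0002,0,0,0],
    [-0.0001,-0.0093,-0.0002,0,0,0],
    [-0.0001,-0.0124,-0.0002,0,0,0],
  ],
)

```text
t: 22.08
tool_pos: [0.5346, -0.1626, 0.0922]
orientation: [-0.127, 2.789, 0.022]
force: [0.2, 1.7, 3.7]
opening: 0.0166
gripper_force: 45.0
```

Emit:
carry_out(
  rows=[
    [0,-0.0031,0,0,0,0],
    [0,-0.0062,0.0001,0,0,0],
    [0,-0.0093,0.0001,0,0,0],
    [0.0001,-0.0124,0.0002,0,0,0],
  ],
)

```text
t: 22.58
tool_pos: [0.5357, -0.1749, 0.092]
orientation: [-0.127, 2.789, 0.022]
force: [-0.1, 0.3, 2.4]
opening: 0.0167
gripper_force: 45.0
```

```bash
python3 - <<'E'
from h import *
s,p,R=st(); print(s["t"],s["force"],-R.apply([0,0,1])@s["force"],(ball()*1e3).round(2)); goball(-.0045,ball()[1],ball()[2])
E
```

```text
22.575 [-0.05097685  0.31941911  2.4164667 ] 2.2775572141850864 [-4.04  7.53 29.34]
move mm [ 0.4  0.  -0.2] deg [0.01 0.05 0.11] rows>= 0.0
```

Emit:
carry_out(
  rows=[
    [0.0005,-0.0031,0.0008,0,0,0],
    [0.0007,-0.0062,0.0012,0,0,0],
    [0.0008,-0.0093,0.0014,0,0,0],
  ],
)

```text
t: 22.95
tool_pos: [0.5364, -0.1842, 0.0905]
orientation: [-0.127, 2.789, 0.022]
force: [-0.2, 1.4, 4.0]
opening: 0.0167
gripper_force: 45.0
```

Emit:
carry_out(
  rows=[
    [0,-0.0031,0,0,0,0],
    [0.0001,-0.0062,0.0002,0,0,0],
    [0.0001,-0.0093,0.0004,0,0,0],
    [0.0002,-0.0124,0.0005,0,0,0],
  ],
)

```text
t: 23.45
tool_pos: [0.5374, -0.1965, 0.0899]
orientation: [-0.127, 2.789, 0.022]
force: [-0.6, 2.4, 3.6]
opening: 0.0163
gripper_force: 45.0
```

Emit:
carry_out(
  rows=[
    [0,-0.0031,0.0001,0,0,0],
    [0.0001,-0.0062,0.0003,0,0,0],
    [0.0002,-0.0093,0.0004,0,0,0],
    [0.0002,-0.0124,0.0006,0,0,0],
  ],
)

```text
t: 23.95
tool_pos: [0.5386, -0.2089, 0.0894]
orientation: [-0.127, 2.789, 0.022]
force: [-0.8, 1.6, 3.5]
opening: 0.0165
gripper_force: 45.0
```

Emit:
carry_out(
  rows=[
    [0,-0.0031,0.0001,0,0,0],
    [0.0001,-0.0062,0.0002,0,0,0],
    [0.0002,-0.0093,0.0003,0,0,0],
    [0.0002,-0.0124,0.0004,0,0,0],
  ],
)

```text
t: 24.45
tool_pos: [0.5397, -0.2212, 0.089]
orientation: [-0.127, 2.789, 0.022]
force: [-0.5, 3.1, 4.2]
opening: 0.0161
gripper_force: 45.0
```

```bash
python3 - <<'E'
from h import *
s,p,R=st(); print(s["t"],s["force"],-R.apply([0,0,1])@s["force"],(ball()*1e3).round(2)); goball(-.0045,ball()[1],ball()[2])
E
```

```text
24.45 [-0.46475779  3.09928917  4.19318609] 4.002230618667855 [ -4.15 -38.97  26.31]
move mm [ 0.2  0.  -0.1] deg [0.01 0.07 0.11] rows>= 0.0
```

Emit:
carry_out(
  rows=[
    [-0.0001,-0.0031,-0.0003,0,0,0],
    [-0.0001,-0.0062,-0.0004,0,0,0],
    [-0.0001,-0.0093,-0.0005,0,0,0],
    [-0.0001,-0.0124,-0.0006,0,0,0],
  ],
)

```text
t: 24.95
tool_pos: [0.5407, -0.2336, 0.0896]
orientation: [-0.127, 2.789, 0.022]
force: [0.4, 3.1, 3.7]
opening: 0.0164
gripper_force: 45.0
```

Emit:
carry_out(
  rows=[
    [0,-0.0031,0,0,0,0],
    [0,-0.0062,0,0,0,0],
    [0,-0.0093,0,0,0,0],
    [0,-0.0124,0,0,0,0],
  ],
)

```text
t: 25.45
tool_pos: [0.5418, -0.2452, 0.0893]
orientation: [-0.127, 2.789, 0.024]
force: [-0.9, 5.6, 5.7]
opening: 0.0167
gripper_force: 45.0
```

```bash
python3 - <<'E'
from h import *
s,p,R=st(); print(s["t"],s["force"],-R.apply([0,0,1])@s["force"],(ball()*1e3).round(2)); goball(-.0045,ball()[1],ball()[2])
E
```

```text
25.45 [-0.88730321  5.60034003  5.72463622] 5.5000914414802375 [ -4.29 -62.89  26.64]
move mm [ 0.1  0.1 -0.1] deg [0.1  0.05 0.09] rows>= 0.0
```

Emit:
carry_out(
  rows=[
    [-0.0005,-0.0031,-0.0014,0,0,0],
    [-0.0006,-0.0062,-0.0017,0,0,0],
  ],
)

```text
t: 25.7
tool_pos: [0.5423, -0.2522, 0.0913]
orientation: [-0.127, 2.789, 0.022]
force: [-0.4, 3.2, 3.8]
opening: 0.0165
gripper_force: 45.0
```

Emit:
carry_out(
  rows=[
    [-0.0001,-0.003,-0.0003,0,0,0],
    [-0.0002,-0.0058,-0.0005,0,0,0],
  ],
)

```text
t: 25.95
tool_pos: [0.5429, -0.2581, 0.0919]
orientation: [-0.127, 2.789, 0.021]
force: [-0.2, 2.3, 3.3]
opening: 0.0165
gripper_force: 45.0
```

```bash
python3 - <<'E'
from h import *
s,p,R=st(); print(s["t"],s["force"],-R.apply([0,0,1])@s["force"],(ball()*1e3).round(2))
# ink coverage along the joint
im=robot.read_camera("top");C=cam("top")
for y in np.arange(.084,-.085,-.008):
  q=proj(C,[unit(-.0065,y,.027)])[0].round().astype(int); print(round(y,3),im[q[1]-1:q[1]+2,q[0]].mean(1).round().tolist(),end=" ")
E
```

```text
25.95 [-0.24895732  2.25807009  3.26280316] 3.081246127620556 [ -4.28 -75.99  29.23]
0.084 [84.0, 79.0, 80.0] 0.076 [56.0, 56.0, 60.0] 0.068 [56.0, 65.0, 58.0] 0.06 [61.0, 65.0, 61.0] 0.052 [57.0, 56.0, 73.0] 0.044 [58.0, 54.0, 72.0] 0.036 [54.0, 57.0, 70.0] 0.028 [64.0, 54.0, 57.0] 0.02 [61.0, 57.0, 62.0] 0.012 [59.0, 57.0, 67.0] 0.004 [63.0, 58.0, 68.0] -0.004 [55.0, 60.0, 73.0] -0.012 [64.0, 59.0, 62.0] -0.02 [58.0, 57.0, 55.0] -0.028 [54.0, 62.0, 65.0] -0.036 [57.0, 60.0, 69.0] -0.044 [58.0, 61.0, 74.0] -0.052 [57.0, 99.0, 118.0] -0.06 [58.0, 53.0, 55.0] -0.068 [55.0, 57.0, 43.0] -0.076 [53.0, 60.0, 41.0] -0.084 [63.0, 51.0, 28.0]
```

Emit:
carry_out(
  rows=[
    [0,0,-0.004,0,0,0],
    [0,0,-0.02,0,0,0],
    [0,0,-0.05,0,0,0],
    [0,0,-0.1,0,0,0],
    [0,0,-0.12,0,0,0],
  ],
)

```text
t: 26.62
tool_pos: [0.5018, -0.2624, 0.2087]
orientation: [-0.127, 2.786, 0.017]
force: [0.9, -0.9, 0.0]
opening: 0.0165
gripper_force: 45.0
```

```bash
python3 - <<'E'
from h import *
feel(4)
go([.43,.12,.25],rot(100))
E
```

```text
t 26.825 axial N -0.16 +- 0.62 ball mm [-45.26 -76.8  144.93]
move mm [ 18.9 386.4 -55.6] deg [14.86 16.25 84.25] rows>= 8.1
```

Emit:
carry_out(
  rows=[
    [0.019,0.386,-0.0555,14.9,16.2,84.2],
    [0.019,0.386,-0.0555,14.9,16.2,84.2],
    [0.019,0.386,-0.0555,14.9,16.2,84.2],
    [0.019,0.386,-0.0555,14.9,16.2,84.2],
    [0.019,0.386,-0.0555,14.9,16.2,84.2],
    [0.019,0.386,-0.0555,14.9,16.2,84.2],
    [0.019,0.386,-0.0555,14.9,16.2,84.2],
    [0.019,0.386,-0.0555,14.9,16.2,84.2],
    [0.019,0.386,-0.0555,14.9,16.2,84.2],
    [0.019,0.386,-0.0555,14.9,16.2,84.2],
  ],
)

```text
t: 28.08
tool_pos: [0.4293, 0.1206, 0.248]
orientation: [-2.019, -2.403, 0.005]
force: [-0.1, -0.1, -1.0]
opening: 0.0161
gripper_force: 45.0
```

```bash
python3 - <<'E'
from h import *
go([.489,.3893,.18],rot(11.9))
E
```

```text
move mm [254.3 105.5  67.5] deg [-0.2   0.2  88.03] rows>= 8.2
```

Emit:
carry_out(
  rows=[
    [0.254,0.1055,0.025,0,0,88],
    [0.254,0.1055,0.025,0,0,88],
    [0.254,0.1055,0.025,0,0,88],
    [0.254,0.1055,0.025,0,0,88],
    [0.254,0.1055,0.025,0,0,88],
    [0.254,0.1055,0.025,0,0,88],
    [0.254,0.1055,0.025,0,0,88],
    [0.254,0.1055,0.025,0,0,88],
    [0.254,0.1055,0.025,0,0,88],
    [0.254,0.1055,0.025,0,0,88],
    [0.254,0.1055,0.025,0,0,88],
  ],
)

```text
t: 29.45
tool_pos: [0.4892, 0.388, 0.2236]
orientation: [3.122, 0.333, -0.003]
force: [0.3, -0.8, -0.5]
opening: 0.0165
gripper_force: 45.0
```

```bash
python3 - <<'E'
from h import *
for i in range(3):
  robot.read_camera("top"); go([.4895,.389,.14],rot(11.9))
s,p,R=st(); w=robot.read_camera("wrist"); C=cam("wrist",p,R); print(p,C[2])
print(proj(C,[[.4895,.389,.05],p+R.apply([0,0,.0692])]))
g=cv2.cvtColor(w,cv2.COLOR_RGB2GRAY)
for r in range(182,216,2): print(r,g[r,312:342:2].tolist())
E
```

```text
move mm [ 0.5 -0.9 83.9] deg [0.07 0.07 0.26] rows>= 1.3
move mm [ 0.3 -0.9 84.3] deg [0.06 0.05 0.24] rows>= 1.3
move mm [ 0.2 -0.9 84.5] deg [0.05 0.03 0.22] rows>= 1.4
[0.48954206 0.38816932 0.22447307] [0.27639707 0.50847223 0.54011037]
[[324.02310564 184.73820253]
 [324.91424034 210.13826041]]
182 [173, 151, 112, 87, 101, 101, 102, 100, 99, 94, 114, 151, 168, 173, 171]
184 [174, 144, 105, 69, 89, 97, 97, 100, 94, 78, 101, 150, 171, 174, 175]
186 [171, 140, 99, 61, 70, 80, 84, 80, 72, 68, 93, 144, 171, 175, 177]
188 [166, 143, 101, 73, 65, 66, 68, 67, 65, 69, 107, 143, 164, 170, 170]
190 [158, 149, 115, 94, 69, 69, 70, 70, 68, 93, 121, 145, 157, 158, 156]
192 [162, 162, 148, 117, 103, 91, 84, 88, 104, 121, 142, 164, 163, 163, 164]
194 [167, 169, 166, 154, 129, 109, 111, 119, 133, 152, 167, 169, 167, 169, 169]
196 [165, 166, 168, 167, 165, 159, 159, 163, 165, 169, 167, 168, 167, 169, 168]
198 [163, 168, 168, 168, 166, 164, 165, 168, 169, 163, 164, 168, 169, 168, 168]
200 [169, 168, 169, 168, 167, 169, 168, 169, 167, 167, 169, 166, 168, 170, 167]
202 [172, 172, 171, 174, 174, 171, 169, 174, 172, 169, 170, 168, 170, 171, 169]
204 [170, 170, 167, 170, 171, 171, 169, 169, 170, 170, 170, 172, 170, 168, 170]
206 [172, 171, 172, 171, 173, 171, 172, 171, 171, 171, 169, 170, 169, 170, 170]
208 [178, 178, 176, 179, 177, 176, 161, 163, 177, 180, 177, 179, 176, 176, 176]
210 [194, 195, 192, 194, 193, 158, 74, 85, 167, 198, 198, 194, 192, 194, 193]
212 [196, 199, 196, 194, 176, 128, 79, 80, 137, 181, 192, 198, 199, 199, 194]
214 [200, 196, 186, 156, 102, 90, 81, 77, 90, 100, 155, 193, 195, 199, 195]
```

```bash
python3 - <<'E'
from h import *
s,p,R=st(); w=robot.read_camera("wrist"); C=cam("wrist",p,R)
g=cv2.cvtColor(w,cv2.COLOR_RGB2GRAY).astype(np.uint8); r=g[160:200,300:350]
for i in range(8,36,1): print(160+i,r[i,20:30:3].tolist(),end=";")
m=(r<145).astype(np.uint8); n,l,stt,c=cv2.connectedComponentsWithStats(m); k=l[26,24]; print(stt[k],c[k]+[300,160])
print(onplane(C,c[k]+[300,160],.05))
print(proj(C,[[.4895,.389,.05]]))
E
```

```text
168 [171, 169, 171, 170];169 [168, 169, 169, 169];170 [170, 172, 170, 172];171 [176, 175, 176, 175];172 [178, 177, 180, 179];173 [175, 176, 176, 176];174 [168, 165, 167, 171];175 [154, 145, 150, 158];176 [143, 133, 137, 144];177 [129, 110, 110, 137];178 [117, 99, 102, 121];179 [101, 99, 99, 105];180 [103, 98, 99, 103];181 [101, 102, 100, 99];182 [101, 101, 99, 99];183 [95, 99, 102, 97];184 [92, 98, 98, 88];185 [82, 95, 91, 76];186 [71, 86, 79, 70];187 [68, 72, 72, 65];188 [69, 67, 70, 66];189 [68, 69, 67, 69];190 [73, 70, 67, 75];191 [84, 70, 70, 97];192 [105, 84, 86, 117];193 [113, 104, 109, 123];194 [128, 112, 119, 136];195 [152, 131, 139, 154];[ 14  16  21  20 332] [324.03012048 185.49096386]
[0.48865502 0.38882607 0.05      ]
[[324.03553698 184.78284458]]
```

```bash
python3 - <<'E'
from h import *
go([.4893,.389,.12],rot(11.9)); go([.4893,.389,.081],rot(11.9))
E
```

```text
move mm [ -0.2  -0.9 104.8] deg [ 0.04 -0.    0.19] rows>= 1.7
move mm [ -0.2  -1.  143.8] deg [ 0.04 -0.    0.19] rows>= 2.3
```

Emit:
carry_out(
  rows=[
    [-0.0002,-0.0009,0.03,0,0,0.2],
    [-0.0002,-0.0009,0.065,0,0,0.2],
    [-0.0002,-0.0009,0.085,0,0,0.2],
    [-0.0002,-0.0009,0.098,0,0,0.2],
    [-0.0002,-0.0009,0.106,0,0,0.2],
    [-0.0002,-0.0009,0.112,0,0,0.2],
    [-0.0002,-0.0009,0.118,0,0,0.2],
  ],
)

```text
t: 30.58
tool_pos: [0.4898, 0.3893, 0.1074]
orientation: [-3.125, -0.325, -0.002]
force: [-1.1, 0.6, -0.7]
opening: 0.0166
gripper_force: 45.0
```

Emit:
carry_out(
  rows=[
    [0,0,0.005,0,0,0],
    [0,0,0.01,0,0,0],
    [0,0,0.015,0,0,0],
    [0,0,0.019,0,0,0],
  ],
)

```text
t: 31.08
tool_pos: [0.4892, 0.3889, 0.0875]
orientation: [3.124, 0.325, -0.0]
force: [-0.0, -0.8, -1.3]
opening: 0.0166
gripper_force: 45.0
```

```bash
python3 - <<'E'
from h import *
feel(3); print(robot.read_state()["force"]); go([.4893,.389,.081],rot(11.9))
E
```

```text
t 31.225 axial N -0.53 +- 0.38 ball mm [-23.38 573.04  20.48]
[ 0.06609398 -0.08072261  0.11723895]
move mm [ 0.2 -0.1  6.5] deg [ 0.05  0.03 -0.04] rows>= 0.1
```

No contact forces, and the barrel is past the rim (the nib is about 7 mm above the bore floor). I'll lower the rest of the way and release.

Emit:
carry_out(
  rows=[
    [0,0,0.003,0,0,0],
    [0,0,0.005,0,0,0],
    [0,0,0.0065,0,0,0],
    [0,0,0.007,0,0,0],
  ],
)

```text
t: 31.72
tool_pos: [0.4892, 0.3889, 0.0807]
orientation: [3.124, 0.325, -0.0]
force: [0.7, -0.7, -0.3]
opening: 0.0167
gripper_force: 45.0
```

Emit:
carry_out(
  rows=[
    [0,0,0,0,0,0],
    [0,0,0,0,0,0],
    [0,0,0,0,0,0],
    [0,0,0,0,0,0],
    [0,0,0,0,0,0],
  ],
  jaw=140,
)

```text
t: 32.35
tool_pos: [0.4893, 0.389, 0.0809]
orientation: [3.124, 0.325, 0.0]
force: [0.8, -0.2, -0.3]
opening: 0.0419
gripper_force: 0.0
```

Emit:
carry_out(
  rows=[
    [0,0,-0.01,0,0,0],
    [0,0,-0.03,0,0,0],
    [0,0,-0.06,0,0,0],
    [0,0,-0.1,0,0,0],
    [0,0,-0.14,0,0,0],
    [-0.065,0,-0.14,0,0,0],
    [-0.065,0,-0.14,0,0,0],
    [-0.065,0,-0.14,0,0,0],
  ],
)

```text
t: 33.35
tool_pos: [0.4261, 0.3761, 0.2226]
orientation: [-3.124, -0.325, -0.004]
force: [0.2, -0.7, 0.3]
opening: 0.0421
gripper_force: 0.0
```

```bash
python3 - <<'E'
from h import *
s,p,R=st(); w=robot.read_camera("wrist"); save("w9.png",w); C=cam("wrist",p,R); print(s["t"],p)
for n in("marker","highlighter"):
    for d in robot.outline_of("wrist",n)[:2]:
      ys,xs=np.where(d["pixels"]);print(n,round(d["conf"],2),d["pixel"],xs.min(),xs.max(),ys.min(),ys.max())
print(proj(C,[[.489,.389,.13],[.489,.389,.05]]))
robot.read_camera("scene"); robot.read_camera("top")
for c in("scene","top"):
  for n in("marker","bin"):
    for d in robot.outline_of(c,n)[:1]:
      ys,xs=np.where(d["pixels"]);print(c,n,round(d["conf"],2),d["pixel"],xs.min(),xs.max(),ys.min(),ys.max())
# strip colours of the joint
T=robot.read_camera("top");C=cam("top")
for y in np.arange(.09,-.095,-.012):
  q=proj(C,[unit(-.0055,y,.027)])[0].round().astype(int); print(round(y,3),T[q[1]-2:q[1]+3,q[0]].mean(1).round().tolist())
E
```

```text
33.35 [0.42610028 0.37608582 0.22260122]
marker 0.6 [324.5, 131.5] 316 334 123 141
highlighter 0.65 [385.5, 129.8] 370 400 122 140
[[325.29490018 131.51939903]
 [325.16428148 129.96134161]]
scene marker 0.72 [241.4, 279.1] 235 240 273 286
top marker 0.74 [452.5, 253.7] 436 490 228 284
top bin 0.81 [355.1, 210.3] 310 403 205 217
0.09 [135.0, 142.0, 141.0, 145.0, 147.0]
0.078 [94.0, 107.0, 108.0, 110.0, 127.0]
0.066 [90.0, 107.0, 102.0, 111.0, 139.0]
0.054 [107.0, 108.0, 102.0, 113.0, 143.0]
0.042 [99.0, 107.0, 100.0, 103.0, 124.0]
0.03 [92.0, 105.0, 110.0, 107.0, 134.0]
0.018 [98.0, 106.0, 103.0, 106.0, 136.0]
0.006 [105.0, 107.0, 103.0, 104.0, 135.0]
-0.006 [97.0, 110.0, 106.0, 106.0, 122.0]
-0.018 [96.0, 103.0, 106.0, 74.0, 133.0]
-0.03 [103.0, 106.0, 107.0, 97.0, 139.0]
-0.042 [105.0, 108.0, 110.0, 104.0, 109.0]
-0.054 [97.0, 111.0, 106.0, 107.0, 138.0]
-0.066 [106.0, 103.0, 107.0, 112.0, 136.0]
-0.078 [110.0, 106.0, 106.0, 124.0, 141.0]
-0.09 [116.0, 140.0, 146.0, 146.0, 137.0]
```

```bash
python3 -c "
from plant import robot
print(robot.close_job())"
```

```text
the job is handed in; nothing more can be done
None
```

I handed the job in at about 34 s: the bin is shut, the joint was drawn once left to right (ball centre +75 to −76 mm) at about 25 mm/s, and the marker is back upright in its bore. By the force readings the nib stayed about 1 to 4.4 mm in, coming close to home (5 mm) at two spots, and the camera could not confirm the silver line.

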